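# Load the regulator test box and click its lid shut

### The arm

A 7-joint arm with a two-finger parallel gripper is mounted at the origin on the work surface. World frame = base frame: x ahead of the robot, y to its left, z up, the work surface at z = 0. Lengths are in mm, angles in rad, forces in N, time in s.
With the tool pointing down it reaches from about 400 to 875 mm from the base axis. Payload 4.4 kg.
Tool frame: the origin (TCP) lies at the very end of the fingers, on their centre line; the grasp point (between the pads) lies 19 mm behind it; z points along the fingers, y is the line along which they close (so a half turn about z gives the same grasp; the last joint's range is limited). The gripper opens to 85 mm and grips with 20 to 120 N. Pads are 22 mm wide; open, the fingers measure 114 mm over their backs; the gripper's body (76 mm by 85 mm) begins 54 mm behind the grasp point. The pads swing forward as they close: fully open they stand 13 mm farther back than shut.
Start: joints at [-1.256, 0.628, 0.038, 1.517, -0.027, 0.996, -0.02], TCP at [241.559, 603.463, 231.313] pointing down, gripper open.
Joint ranges: [-3.06, 3.06], [-0.37, 2.12], [-1.25, 1.32], [0.18, 2.47], [-1.1, 4.24], [0.23, 1.98], [-2.94, 2.94]. Speed limits (rad/s): [2.57, 2.57, 3.14, 3.14, 3.14, 3.14, 3.14].

### API

Orientations are given as [roll, pitch, yaw] about the fixed x, y, z axes, in that order (R = Rz(yaw) Ry(pitch) Rx(roll)).
In Python, from cell import ctrl gives the robot as it stands.
- The arm moves only by the tool jog_arm, never from a script. Its argument "plan" is a list of rows, each an object of numbers: "tx", "ty", "tz": the shift along the tool's x, y, z as a fraction of full scale; "wx", "wy", "wz": the turn, a rotation vector about the tool's x, y, z as a fraction of full scale; "claw": the closure, from 0 (fully open) to 1 (shut). In form: [{"tx": .., "ty": .., "tz": .., "wx": .., "wy": .., "wz": .., "claw": ..}, ...]. A call has 1 to 12 rows; each row is the pose to reach, as a shift and turn from the pose commanded when the call began, along the tool's axes at that moment; what a row does not reach only later rows make up. Full scale, the value 1, is 300 mm for a shift and 90 degrees for a turn. A row lasts 1/10 s, in which the tool goes at most 50 mm and 8.59 degrees, less where a joint would pass 70% of its speed; a pose out of reach is approached as far as the arm can. A call with a number of a shift or a turn outside -1 to 1 is refused whole. A call with a gripper value outside its range is refused whole. The fingers move at their own pace and stop on an object; the grip force is fixed at half the most. Time passes only in rows, so rows that repeat a pose let the fingers close. It gives the time, the measured TCP pose, the force, the opening and the grip force at its end, in the units of the state.
- ctrl.read_state(): the state, without advancing time (a new reading comes with each control period).
- ctrl.get_image(name): name is "scene" or "side" or "wrist"; returns a dict with "img" (400x640x3 uint8, red, green, blue), "depth" (400x640 float32, mm along the optical axis (not along the pixel's ray), 0 where there is no reading), "fx", "fy", "cx", "cy" (pixels), "position" and "orientation" of the camera in the world; the wrist camera has in their place "hand_eye" (4x4, takes a point from camera to tool coordinates, whose origin is the TCP and whose axes are the flange's). Camera axes: x right, y down, z forward; pixel columns grow to the right and rows downward; lengths in mm; the calibration is good to about 2 mm. A picture is of the moment at which its call begins: read the wrist's pose just before it.
- ctrl.finish_job(): hands the job in; it is judged then, once.
Trained networks look in a picture, given as the dict that the camera call returned (one of the last four; its "shot" number tells which), for a name from the list of things; names that differ only in an ending like _2 or _b are one class to them, and where a whole thing is asked for, a point or a joint stands for the part that bears it (a point fixed in the world has none). Each returns a list of dicts, best first, with "score" (0 to 1); they miss things now and then, are a little off and sometimes report something else, mostly with a low value. They report only what shows in the picture. A call takes as long as a camera call. They do not tell look-alikes from the thing itself.
- ctrl.trace(picture, thing): "pixels" (400x640 bool, what is visible of it) and "extent" ([centre column, centre row, width, height] in pixels, round what is visible of it).
The state is a dict: "clock": time; "qpos": joint angles; "qd": joint speeds; "tau": joint torques, N m; "eef_pos": TCP position; "tool_rot": TCP orientation; "force": force on the tool from outside, world axes, zero at the start; "torque": the same for the moment, N m; "width": finger opening in mm; "gripper_force": force on a finger pad.
Only numpy, scipy, OpenCV 4.12 (cv2) and the standard library are available. Lean on these libraries where they do the work, as an engineer would, in place of code of your own. Each camera call takes 0.05 s, during which the arm holds its last target. There are 200 camera calls.

### The job

Set the black regulator block upright into the locating pocket inside the open test box on the alternator bench and let go of it, then swing the box's sprung lid over it and press the lid's free edge down past the spring catch until it clicks and stays fully shut by itself. The box gives under load by an unknown amount and the lid is brittle, so press by feel and never with more than 20 N; leave the other things on the bench where they are.

Things in the scene. Friction and masses are not known exactly. Their poses are not given: they have to be found in the camera images.
- regulator_center (a point): loose regulator block, black plastic, 120 g, 36 mm along its x, 50 along its y, 26 high (z), with a brass stud (12 mm across, 7 tall) and low aluminium fins on top, 33 mm high in all; starts upright on the bench. The point is the centre of the 36 x 50 x 26 block, 13 mm above its underside. It may go into the pocket either way round.
- pocket (a point): centre of the pocket's floor in the test box; axes of the box, z up. 42 mm (x) by 56 (y) inside, block's x along x. Two end stops 10 mm high, 4 thick, with corner returns; the middle 40 mm of the long sides (+x, -x) is open, so the block can be held across its 36 mm with fingertips below the stops' tops. Seated: the block's underside lies on this floor.
- box_rim (a point): centre of the box's mouth, at rim height; axes of the box. Open aluminium box, outside 130 mm (x) by 140 (y) by 44 high, walls 6; the pocket lies 5 mm from here towards +y; catch inside the +y wall. The box floats on guide pins: pushed down with 3 to 6 N it sinks 2 to 30 mm (unknown, different each time) and stays down, then bears on rubber that gives 1 mm for every 10 N.
- hinge (a point): middle of the lid's hinge line, along the box's -y rim, at rim height, 75 mm from the pocket towards -y and 38 mm above the pocket's floor; axes of the box (z up, x along the hinge line, y towards the catch). Moves with the box, not with the lid.
- lid (a joint): lid angle, rad: 0 fully shut, flat on the rim; starts open at 1.6 to 1.8, leaning slightly away from the box. A weak spring holds it open and swings it back up if let go: up to 2 N at the free edge brings it to the catch, met at about 0.14. About 8 to 14 N there pushes it past; below 0.07 it snaps under (force drops suddenly) and then stays below 0.03 when let go.
- lid_edge (a point): middle of the lid's free-edge strip, on its outer face (upper when shut), where it is pressed: 138 mm from the hinge line. The lid is a black plastic plate, 130 mm along the hinge, 148 mm across, 8 mm thick; its inner face lies in the hinge line's plane. Axes turn with the lid: x along the hinge, y from hinge to free edge, z out of the outer face.
- pulley: bystander: dark steel belt pulley, 60 mm across, 34 mm high, loose; origin at the centre of its underside
- bearing: bystander: steel ball bearing ring, 47 mm across, 14 mm high, loose; origin at the centre of its underside
- driver: bystander: screwdriver lying on the bench, 190 mm long, loose; origin near the middle of its length, x towards its tip
Not all that is in view belongs to the job. There is more than one size of the part that bears regulator_center; the job needs the larger.

How it is judged (in metres and radians):
On the way, in this order (a step that is already met when the one before it is completed fails the run):
1. the regulator block stands seated in the pocket and is let go, the lid still open (x of regulator_center in the frame of pocket between -0.006 and 0.006 m and y of regulator_center in the frame of pocket between -0.006 and 0.006 m and z of regulator_center in the frame of pocket between 0.01 and 0.016 m and angle between regulator_center's own z axis and vertical below 0.1 rad and contact force between regulator and the fingers below 0.1 N and value of joint lid above 0.5 rad), for 0.2 s.
2. the lid has been pressed under its catch (value of joint lid below 0.03 rad), for 0.1 s.
At the end, for the whole second after the job is handed in: The lid stays shut under its catch by itself (lid angle below 0.03 rad) and the regulator block stands seated in the pocket: centre within 6 mm of the pocket's centre in x and in y, 10 to 16 mm above its floor, tilted less than 0.1 rad (value of joint lid below 0.03 rad and x of regulator_center in the frame of pocket between -0.006 and 0.006 m and y of regulator_center in the frame of pocket between -0.006 and 0.006 m and z of regulator_center in the frame of pocket between 0.01 and 0.016 m and angle between regulator_center's own z axis and vertical below 0.1 rad); the robot touches nothing.
It fails at once if the robot presses on the lid with more than 20 N (contact force between lid and the fingers above 20 N or contact force between lid and the arm above 20 N).
It fails at once if a bystander (pulley, bearing or screwdriver) is moved more than 30 mm (distance of any of pulley, bearing, driver from where it was at the start of the episode above 0.03 m).
It also fails if it takes over 67 s, if anything falls off the work surface, if the arm or the gripper's body presses on something with over 40 N, if the wrist force passes 120 N, or if a joint passes its speed limit or range.

## Working session

There is one attempt and no reset: what is moved stays moved. The work goes in short steps, Python scripts to look and compute and a tool call to move; the robot and the scene stay as the last step left them, time stands still between calls to the robot, and variables do not carry over. Pictures are saved under pics/ and viewed, at most 10 in all, crops included, and the job is handed in when it is done.

Besides the shell and the picture viewer there is one more tool, called after "Emit:" by a JSON object that holds its "name" and its "arguments", one argument or row to a line. jog_arm: Moves the arm, as the interface text tells. Shift numbers are shares of 300 mm and turn numbers shares of 90 degrees, none past 1 either way. Its arguments: {"type":"object","properties":{"plan":{"type":"array"}},"required":["plan"]}

```bash
mkdir -p pics
cat > h.py <<'E'
import numpy as np, cv2
from scipy.spatial.transform import Rotation as R
from cell import ctrl
def rot(o):
    o=np.array(o,float)
    if o.shape==(3,3): return o
    return R.from_euler('xyz',o).as_matrix() if o.size==3 else R.from_quat(o).as_matrix()
def tool():
    s=ctrl.read_state(); return np.array(s['eef_pos'],float),rot(s['tool_rot'])
def cloud(p,T=None):
    d=p['depth']; v,u=np.mgrid[0:400,0:640]
    c=np.stack([(u-p['cx'])/p['fx']*d,(v-p['cy'])/p['fy']*d,d],-1)
    if 'hand_eye' in p:
        H=np.array(p['hand_eye']); c=c@H[:3,:3].T+H[:3,3]; return c@T[1].T+T[0]
    return c@rot(p['orientation']).T+np.array(p['position'])
def shot(n):
    T=tool(); p=ctrl.get_image(n); return p,cloud(p,T)
def save(p,f): cv2.imwrite('pics/'+f,p['img'][:,:,::-1])
E
python3 - <<'E'
from h import *
print(ctrl.read_state())
ims=[]
for n in ['scene','side','wrist']:
    p,c=shot(n); ims.append(p['img']); np.savez('/tmp/'+n+'.npz',c=c,d=p['depth'])
    if n!='wrist': print(n,p['position'],p['orientation'],p['fx'])
    else: print(p['hand_eye'])
    for t in ['regulator_center','lid','box_rim','pulley','bearing','driver']:
        for r in ctrl.trace(p,t)[:3]:
            m=r['pixels']&(p['depth']>0)
            q=c[m]
            print(n,t,round(r['score'],2),np.round(r['extent']),m.sum(),np.round(np.median(q,0)) if len(q) else '', np.round(np.percentile(q,[2,98],axis=0)).tolist() if len(q) else '')
cv2.imwrite('pics/a.png',ims[0][:,:,::-1]);cv2.imwrite('pics/b.png',ims[1][:,:,::-1]);cv2.imwrite('pics/c.png',ims[2][:,:,::-1])
E
```

```text
{'clock': 0.0, 'qpos': array([-1.25582915,  0.62936241,  0.0384307 ,  1.51839157, -0.02698097,
        0.99626115, -0.01995245]), 'qd': array([-0.00068056, -0.00018922,  0.00072626, -0.00037348, -0.0021351 ,
        0.00027912, -0.00138325]), 'tau': array([ 3.98118545e-04, -5.63407874e+01,  1.22619823e+00, -1.93449390e+01,
        1.09090339e-02,  1.06079917e-02, -1.05450827e-06]), 'eef_pos': array([241.30087992, 602.87547323, 230.37078031]), 'tool_rot': array([-3.13968828e+00,  3.55454528e-05,  2.76089198e+00]), 'force': array([ 0.09216901,  0.17123648, -0.20859552]), 'torque': array([ 0.01612168, -0.02106588,  0.03075273]), 'gripper_force': 0.0, 'width': 85.33105120138218}
scene [1006.16800885 -452.40088456  582.25680892] [-2.14107178 -0.01105466  0.63966875] 394.81328458212784
scene regulator_center 0.56 [323. 196.  18.  20.] 237 [490. 269.  25.] [[463.0, 256.0, 2.0], [509.0, 303.0, 32.0]]
scene lid 0.95 [190. 228.  52.  97.] 1673 [ 505. -139.  170.] [[271.0, -154.0, 1.0], [553.0, -16.0, 228.0]]
scene box_rim 0.62 [226. 242. 118. 113.] 5727 [516. -70.  66.] [[433.0, -152.0, 27.0],
[... 1191 characters left out ...]
9.0]]
side driver 0.27 [347. 121.  93. 128.] 7064 [ 499. -114.   86.] [[432.0, -145.0, 43.0], [580.0, 27.0, 227.0]]
[[ 8.20750162e-05 -9.49535114e-01 -3.13660741e-01  8.06138024e+01]
 [ 9.99999506e-01 -2.32713599e-04  9.66154415e-04  9.26439959e-01]
 [-9.90390662e-04 -3.13660666e-01  9.49534626e-01 -1.42396270e+02]
 [ 0.00000000e+00  0.00000000e+00  0.00000000e+00  1.00000000e+00]]
wrist lid 0.24 [290. 360.  20.  31.] 140 [465. 470.  15.] [[446.0, 452.0, 13.0], [480.0, 491.0, 17.0]]
wrist box_rim 0.71 [289. 361.  20.  33.] 188 [465. 470.  15.] [[446.0, 449.0, -1.0], [488.0, 492.0, 17.0]]
wrist driver 0.66 [289. 361.  20.  34.] 188 [464. 471.  15.] [[446.0, 449.0, -1.0], [486.0, 493.0, 17.0]]
```

View pics/a.png

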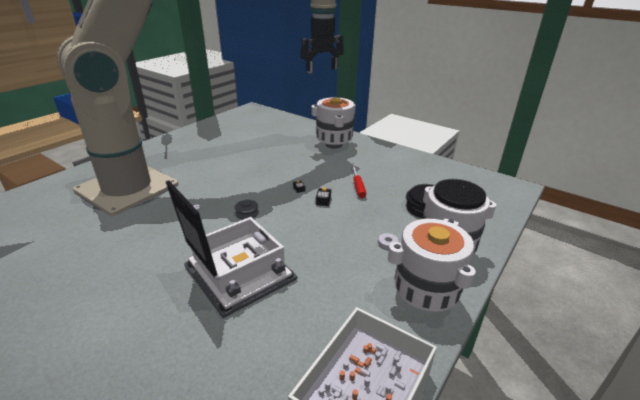

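View pics/b.png

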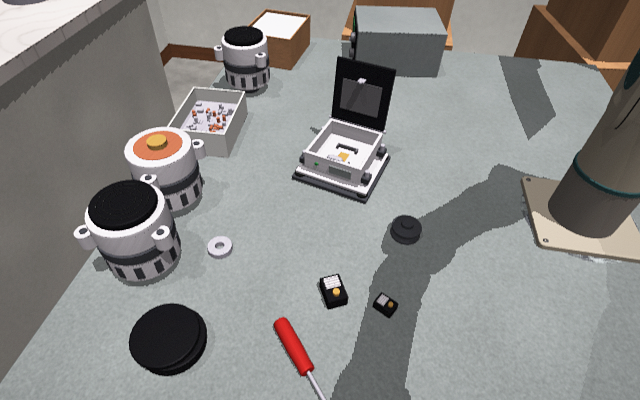

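The scene shows the box at (240,260) with its lid open on the robot side. The larger regulator is at (323,196) in scene and (334,290) in side; the small look-alike is at (387,304) in side.

Run:
```python
from h import *
c=np.load('/tmp/side.npz')['c']; 
def rect(q):
    r=cv2.minAreaRect(q[:,:2].astype(np.float32)); return np.round(r[0],1),np.round(r[1],1),round(r[2],1)
def win(x0,x1,y0,y1,z0,z1):
    return c[(c[...,0]>x0)&(c[...,0]<x1)&(c[...,1]>y0)&(c[...,1]<y1)&(c[...,2]>z0)&(c[...,2]<z1)]
q=win(445,525,250,330,18,45); print('reg',len(q),rect(q),np.percentile(q[:,2],[10,50,90]))
q=win(400,630,-160,60,15,250)
h,e=np.histogram(q[:,2],bins=np.arange(15,250,4)); print(list(zip(e.astype(int),h)))
for z0,z1 in [(38,80),(120,240)]:
    q=win(400,630,-200,60,z0,z1); print(z0,len(q),rect(q),np.percentile(q,[1,99],axis=0))
m=win(400,640,-200,60,110,240); m0=m.mean(0); u,s,v=np.linalg.svd(m-m0,full_matrices=False); print('lid plane',m0,v[2],s)
```

```text
reg 605 (array([483.4, 284.4]), array([36.3, 51.3]), 27.7) [24.7936834  28.33002208 32.71223697]
[(np.int64(15), np.int64(335)), (np.int64(19), np.int64(105)), (np.int64(23), np.int64(338)), (np.int64(27), np.int64(441)), (np.int64(31), np.int64(8)), (np.int64(35), np.int64(13)), (np.int64(39), np.int64(133)), (np.int64(43), np.int64(1012)), (np.int64(47), np.int64(239)), (np.int64(51), np.int64(320)), (np.int64(55), np.int64(214)), (np.int64(59), np.int64(216)), (np.int64(63), np.int64(231)), (np.int64(67), np.int64(215)), (np.int64(71), np.int64(220)), (np.int64(75), np.int64(214)), (np.int64(79), np.int64(459)), (np.int64(83), np.int64(265)), (np.int64(87), np.int64(97)), (np.int64(91), np.int64(72)), (np.int64(95), np.int64(87)), (np.int64(99), np.int64(91)), (np.int64(103), np.int64(86)), (np.int64(107), np.int64(84)), (np.int64(111), np.int64(93)), (np.int64(115), np.int64(65)), (np.int64(119), np.int64(94)), (np.int64(123), np.int64(87)), (np.int64(127), np.int64(100)), (np.int64(131), np.int64(80)), (np.int64(135), np.int64(95)), (np.int64(139), np.int64(95)), (np.int64(143),
[... 542 characters left out ...]
int64(112)), (np.int64(215), np.int64(110)), (np.int64(219), np.int64(109)), (np.int64(223), np.int64(114)), (np.int64(227), np.int64(154)), (np.int64(231), np.int64(4)), (np.int64(235), np.int64(0)), (np.int64(239), np.int64(0)), (np.int64(243), np.int64(0))]
38 3091 (array([510.2, -51.8]), array([149.2, 164.7]), 73.5) [[ 424.60690553 -128.75370214   39.85932551]
 [ 598.30143265   30.26534987   79.47017491]]
120 2879 (array([ 491.5, -124.2]), array([ 32.3, 130.2]), 75.5) [[ 428.04032138 -149.15919529  121.07402576]
 [ 551.16340053 -108.4987268   229.99831024]]
lid plane [ 488.47430294 -127.25495743  174.45504917] [0.2599218  0.95992314 0.10482469] [2083.9024092  1955.40267325  130.39762731]
```

Emit:
{"name": "jog_arm", "arguments": {
  "plan": [
    {"tx":-1,"ty":-0.6,"wz":0.45,"claw":0.3},
    {"tx":-1,"ty":-0.6,"wz":0.45,"claw":0.3},
    {"tx":-1,"ty":-0.6,"wz":0.45,"claw":0.3},
    {"tx":-1,"ty":-0.6,"wz":0.45,"claw":0.3},
    {"tx":-1,"ty":-0.6,"wz":0.45,"claw":0.3},
    {"tx":-1,"ty":-0.6,"wz":0.45,"claw":0.3},
    {"tx":-1,"ty":-0.6,"wz":0.45,"claw":0.3},
    {"tx":-1,"ty":-0.6,"wz":0.45,"claw":0.3},
    {"tx":-1,"ty":-0.6,"wz":0.45,"claw":0.3}
  ]
}}

```text
invalid input at $.plan[0]: expected keys tx, ty, tz, wx, wy, wz, claw
```

```bash
cat >> h.py <<'E'
def rel(target):
    p,M=tool(); return np.round(M.T@(np.array(target)-p)/300,4)
def rect(q):
    r=cv2.minAreaRect(q[:,:2].astype(np.float32)); return np.round(r[0],1),np.round(r[1],1),round(r[2],1)
def win(c,x0,x1,y0,y1,z0,z1):
    return c[(c[...,0]>x0)&(c[...,0]<x1)&(c[...,1]>y0)&(c[...,1]<y1)&(c[...,2]>z0)&(c[...,2]<z1)]
E
python3 - <<'E'
from h import *
T=tool(); print(T[0],R.from_matrix(T[1]).as_euler('xyz',degrees=True),ctrl.read_state()['width'])
p,c=shot('wrist'); save(p,'d.png')
for r in ctrl.trace(p,'regulator_center')[:3]:
    q=c[r['pixels']&(p['depth']>0)]; print(r['score'],np.round(r['extent']),rect(q[q[:,2]>15]),np.median(q,0))
q=win(c,445,525,240,330,18,45); print(len(q), rect(q) if len(q) else '')
print(rel([483.5,284.5,150]))
E
```

```text
[241.5378112  603.47462074 231.32432207] [ 1.79999091e+02 -1.54918160e-03  1.58183360e+02] 85.21914950562959
0 
[-1.1438 -0.6872  0.271 ]
```

View pics/d.png

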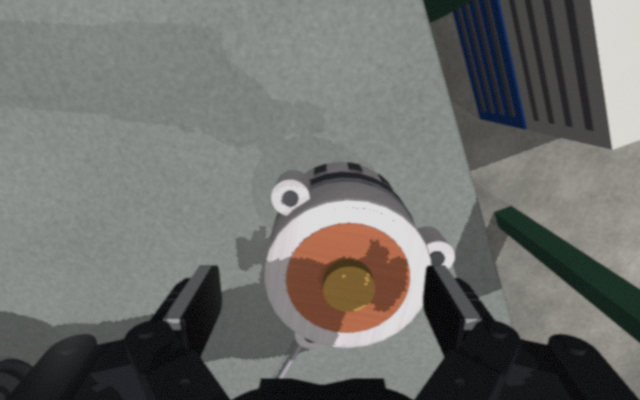

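The move was refused because every key is required. The picture shows a motor housing directly below the fingers at (345,280), so I'll rise slightly before leaving.

Emit:
{"name": "jog_arm", "arguments": {
  "plan": [
    {"tx":0,"ty":0,"tz":-0.15,"wx":0,"wy":0,"wz":0,"claw":0},
    {"tx":-1,"ty":-0.6,"tz":-0.15,"wx":0,"wy":0,"wz":0.45,"claw":0},
    {"tx":-1,"ty":-0.6,"tz":-0.15,"wx":0,"wy":0,"wz":0.45,"claw":0.3},
    {"tx":-1,"ty":-0.6,"tz":-0.15,"wx":0,"wy":0,"wz":0.45,"claw":0.3},
    {"tx":-1,"ty":-0.6,"tz":-0.1,"wx":0,"wy":0,"wz":0.45,"claw":0.3},
    {"tx":-1,"ty":-0.6,"tz":0,"wx":0,"wy":0,"wz":0.45,"claw":0.3},
    {"tx":-1,"ty":-0.6,"tz":0,"wx":0,"wy":0,"wz":0.45,"claw":0.3},
    {"tx":-1,"ty":-0.6,"tz":0,"wx":0,"wy":0,"wz":0.45,"claw":0.3},
    {"tx":-1,"ty":-0.6,"tz":0,"wx":0,"wy":0,"wz":0.45,"claw":0.3},
    {"tx":-1,"ty":-0.6,"tz":0,"wx":0,"wy":0,"wz":0.45,"claw":0.3}
  ]
}}

```text
clock: 2.15
eef_pos: [454.2, 322.9, 231.1]
tool_rot: [-3.141, 0.001, 2.05]
force: [0.5, 0.4, -0.5]
width: 59.5
gripper_force: 0.0
```

```bash
cat > look.py <<'E'
from h import *
T=tool(); print(T[0],R.from_matrix(T[1]).as_euler('xyz',degrees=True),ctrl.read_state()['width'])
p,c=shot('wrist'); save(p,'e.png')
for r in ctrl.trace(p,'regulator_center')[:3]:
    q=c[r['pixels']&(p['depth']>0)]; print(r['score'],np.round(r['extent']),rect(q[q[:,2]>15]),np.median(q,0))
q=win(c,445,525,240,330,18,45); print(len(q), rect(q) if len(q) else '')
print(rel([483.5,284.5,150]))
E
python3 look.py
```

```text
[454.20750565 322.92996662 231.06426364] [-1.79963406e+02  3.31386382e-02  1.17431932e+02] 59.53378092791319
0.9 [332. 208.  34.  53.] (array([483.7, 285.7]), array([35.2, 50.5]), 27.2) [481.58163744 289.27967432  25.99443149]
0.8 [255. 163.  40.  42.] (array([392.4, 293.2]), array([24.6, 33.9]), 60.4) [393.09664443 295.4636388   18.06757724]
1576 (array([483.7, 285.7]), array([35.2, 50.5]), 27.1)
[-0.172   0.0265  0.2715]
```

Run:
```python
from h import *
print(rel([483.7,285.7,4]))
```

```text
[-0.1695  0.0289  0.7582]
```

Emit:
{"name": "jog_arm", "arguments": {
  "plan": [
    {"tx":-0.17,"ty":0.029,"tz":0.1,"wx":0,"wy":0,"wz":0.002,"claw":0.3},
    {"tx":-0.17,"ty":0.029,"tz":0.25,"wx":0,"wy":0,"wz":0.002,"claw":0.3},
    {"tx":-0.17,"ty":0.029,"tz":0.4,"wx":0,"wy":0,"wz":0.002,"claw":0.3},
    {"tx":-0.17,"ty":0.029,"tz":0.55,"wx":0,"wy":0,"wz":0.002,"claw":0.3},
    {"tx":-0.17,"ty":0.029,"tz":0.67,"wx":0,"wy":0,"wz":0.002,"claw":0.3},
    {"tx":-0.17,"ty":0.029,"tz":0.74,"wx":0,"wy":0,"wz":0.002,"claw":0.3},
    {"tx":-0.17,"ty":0.029,"tz":0.757,"wx":0,"wy":0,"wz":0.002,"claw":0.3},
    {"tx":-0.17,"ty":0.029,"tz":0.757,"wx":0,"wy":0,"wz":0.002,"claw":0.3},
    {"tx":-0.17,"ty":0.029,"tz":0.757,"wx":0,"wy":0,"wz":0.002,"claw":1},
    {"tx":-0.17,"ty":0.029,"tz":0.757,"wx":0,"wy":0,"wz":0.002,"claw":1},
    {"tx":-0.17,"ty":0.029,"tz":0.757,"wx":0,"wy":0,"wz":0.002,"claw":1},
    {"tx":-0.17,"ty":0.029,"tz":0.757,"wx":0,"wy":0,"wz":0.002,"claw":1}
  ]
}}

```text
clock: 3.45
eef_pos: [485.5, 284.8, 6.1]
tool_rot: [3.138, -0.001, 2.051]
force: [-1.6, 0.4, 6.9]
width: 34.8
gripper_force: 61.7
```

Emit:
{"name": "jog_arm", "arguments": {
  "plan": [
    {"tx":0,"ty":0,"tz":-0.1,"wx":0,"wy":0,"wz":0,"claw":1},
    {"tx":0,"ty":0,"tz":-0.25,"wx":0,"wy":0,"wz":0,"claw":1},
    {"tx":-0.1,"ty":-0.04,"tz":-0.4,"wx":0,"wy":0,"wz":0.07,"claw":1},
    {"tx":-0.2,"ty":-0.08,"tz":-0.5,"wx":0,"wy":0,"wz":0.14,"claw":1},
    {"tx":-0.35,"ty":-0.12,"tz":-0.6,"wx":0,"wy":0,"wz":0.21,"claw":1},
    {"tx":-0.5,"ty":-0.18,"tz":-0.7,"wx":0,"wy":0,"wz":0.28,"claw":1},
    {"tx":-0.62,"ty":-0.24,"tz":-0.75,"wx":0,"wy":0,"wz":0.36,"claw":1},
    {"tx":-0.74,"ty":-0.28,"tz":-0.75,"wx":0,"wy":0,"wz":0.44,"claw":1},
    {"tx":-0.84,"ty":-0.31,"tz":-0.75,"wx":0,"wy":0,"wz":0.47,"claw":1},
    {"tx":-0.84,"ty":-0.31,"tz":-0.75,"wx":0,"wy":0,"wz":0.47,"claw":1},
    {"tx":-0.84,"ty":-0.31,"tz":-0.75,"wx":0,"wy":0,"wz":0.47,"claw":1}
  ]
}}

```text
clock: 4.55
eef_pos: [518.2, 17.0, 229.7]
tool_rot: [3.141, -0.001, 1.311]
force: [-1.1, 1.0, -1.7]
width: 34.8
gripper_force: 60.7
```

Run:
```python
from h import *
T=tool(); print(T[0],R.from_matrix(T[1]).as_euler('xyz',degrees=True),ctrl.read_state()['width'],ctrl.read_state()['force'])
p,c=shot('wrist'); save(p,'f.png'); np.savez('/tmp/box.npz',c=c,img=p['img'])
for t in ['regulator_center','box_rim','lid']:
  for r in ctrl.trace(p,t)[:3]:
    q=c[r['pixels']&(p['depth']>0)]; print(t,r['score'],np.round(r['extent']),np.median(q,0))
q=win(c,400,640,-180,60,78,90); print(len(q),rect(q))
h,e=np.histogram(win(c,400,640,-180,60,20,150)[:,2],bins=np.arange(20,150,4)); print(list(zip(e.tolist(),h.tolist())))
```

```text
[518.22809211  16.98483028 229.66581545] [ 1.79988435e+02 -5.55641238e-02  7.51266405e+01] 34.79141028072793 [-1.07292416  0.95395107 -1.65266533]
regulator_center 0.74 [322. 279.  94. 130.] [520.35306876  27.15995305 249.53092172]
box_rim 0.95 [334. 277. 176. 216.] [512.47055697 -24.29477724  76.72839328]
lid 0.69 [321. 358. 109.  52.] [ 482.2227079  -119.00105182  132.61765683]
2454 (array([511.1, -51.6]), array([142.4, 130.3]), 75.0)
[(20, 485), (24, 1973), (28, 0), (32, 0), (36, 103), (40, 3405), (44, 285), (48, 702), (52, 426), (56, 305), (60, 421), (64, 561), (68, 298), (72, 487), (76, 1423), (80, 1425), (84, 1), (88, 6), (92, 11), (96, 14), (100, 25), (104, 25), (108, 149), (112, 175), (116, 348), (120, 407), (124, 406), (128, 400), (132, 422), (136, 437), (140, 441), (144, 428)]
```

View pics/f.png

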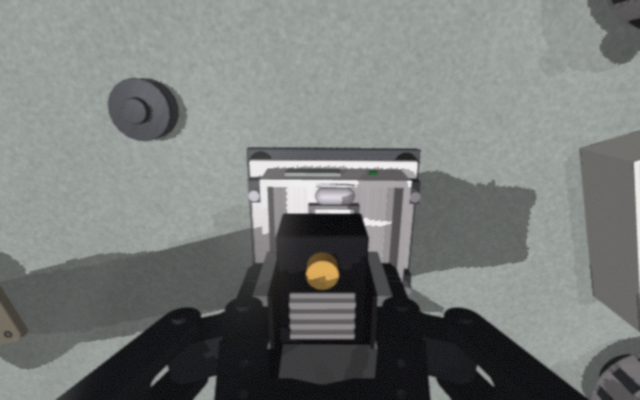

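The box mouth is at (333,270), with the held block centred between the fingers. The pocket's +y stop shows at (333,208).

Run:
```python
from h import *
c=np.load('/tmp/box.npz')['c']
a=np.radians(-15); ex=np.array([np.cos(a),np.sin(a)]); ey=np.array([-ex[1],ex[0]])
o=np.array([511.1,-51.6])
def B(q): return np.c_[(q[:,:2]-o)@ex,(q[:,:2]-o)@ey,q[:,2]]
b=B(win(c,400,640,-180,60,20,100))
def st(n,m): print(n,m.sum(),np.round(np.percentile(b[m],[1,5,50,95,99],axis=0),1).tolist())
st('rim',(b[:,2]>79)); st('+y wall rim',(b[:,2]>79)&(b[:,1]>55))
for s in (-1,1): st('xwall',(b[:,2]>79)&(b[:,0]*s>50)&(b[:,1]<50))
i=(abs(b[:,0])<28)&(b[:,1]<45)
st('stop',i&(b[:,2]>48)&(b[:,2]<62)&(b[:,1]>0)); st('floor',i&(b[:,2]<47))
m=i&(b[:,2]>51)&(b[:,2]<58); print(len(b[m])); 
yy=np.histogram(b[m][:,1],bins=np.arange(-40,50,2)); print(list(zip(yy[1].tolist(),yy[0].tolist())))
# block
t=np.array([518.2,17.0]); q=win(c,440,600,-60,100,246,256)
u=np.array([np.cos(np.radians(75.1)),np.sin(np.radians(75.1))]); w=np.array([u[1],-u[0]])
d=q[:,:2]-t; print('blk toolx,tooly',np.round(np.percentile(np.c_[d@u,d@w,q[:,2]],[1,5,50,95,99],axis=0),1).tolist(),rect(q))
```

```text
rim 2221 [[-64.7, -70.7, 79.1], [-63.7, -8.5, 79.3], [7.3, 63.5, 80.3], [64.0, 70.3, 81.5], [64.9, 70.8, 92.9]]
+y wall rim 1253 [[-64.1, 55.6, 79.1], [-61.7, 58.4, 79.3], [-1.1, 67.1, 80.3], [62.2, 70.5, 81.4], [64.6, 71.0, 81.7]]
xwall 354 [[-65.0, -71.2, 79.1], [-64.7, -2.6, 79.2], [-61.9, 25.0, 80.3], [-58.9, 47.5, 81.8], [-51.9, 49.4, 96.9]]
xwall 501 [[58.7, -24.2, 79.0], [59.0, -18.7, 79.3], [61.9, 16.4, 80.4], [64.6, 46.9, 81.4], [65.1, 49.6, 81.8]]
stop 294 [[-24.1, 31.0, 48.4], [-23.1, 32.1, 49.4], [-0.9, 36.0, 52.1], [23.2, 37.9, 53.3], [24.3, 38.1, 53.6]]
floor 344 [[-27.4, 26.9, 40.7], [-26.5, 27.2, 41.2], [-4.5, 35.7, 42.4], [27.0, 43.8, 44.6], [27.8, 44.8, 46.4]]
246
[(-40, 0), (-38, 0), (-36, 0), (-34, 0), (-32, 0), (-30, 0), (-28, 0), (-26, 0), (-24, 0), (-22, 0), (-20, 0), (-18, 0), (-16, 0), (-14, 0), (-12, 0), (-10, 0), (-8, 0), (-6, 0), (-4, 0), (-2, 0), (0, 0), (2, 0), (4, 0), (6, 0), (8, 0), (10, 0), (12, 0), (14, 0), (16, 0), (18, 0), (20, 0), (22, 0), (24, 0), (26, 0), (28, 0), (30, 12), (32, 39), (34, 94), (36, 97), (38, 4), (40, 0), (42, 0), (44, 0), (46, 0)]
blk toolx,tooly [[-22.2, -28.2, 246.5], [-17.2, -17.6, 248.1], [5.8, -0.3, 249.7], [25.4, 17.3, 254.3], [26.4, 27.8, 255.8]] (array([518.8,  18.7]), array([51.1, 62.1]), 76.0)
```

Emit:
{"name": "jog_arm", "arguments": {
  "plan": [
    {"tx":-0.1,"ty":0.02,"tz":0.05,"wx":0,"wy":0,"wz":0,"claw":1},
    {"tx":-0.213,"ty":0.036,"tz":0.15,"wx":0,"wy":0,"wz":0,"claw":1},
    {"tx":-0.213,"ty":0.036,"tz":0.28,"wx":0,"wy":0,"wz":0,"claw":1},
    {"tx":-0.213,"ty":0.036,"tz":0.4,"wx":0,"wy":0,"wz":0,"claw":1},
    {"tx":-0.213,"ty":0.036,"tz":0.4,"wx":0,"wy":0,"wz":0,"claw":1},
    {"tx":-0.213,"ty":0.036,"tz":0.4,"wx":0,"wy":0,"wz":0,"claw":1},
    {"tx":-0.213,"ty":0.036,"tz":0.4,"wx":0,"wy":0,"wz":0,"claw":1}
  ]
}}

```text
clock: 5.45
eef_pos: [514.0, -47.0, 110.8]
tool_rot: [3.139, -0.001, 1.314]
force: [0.4, 0.0, -1.9]
width: 34.8
gripper_force: 60.6
```

Run:
```python
from h import *
T=tool(); print(T[0],R.from_matrix(T[1]).as_euler('xyz',degrees=True),ctrl.read_state()['force']); print(rel([512.2,-47.5,49.5]))
p,c=shot('wrist')
a=np.radians(-15); ex=np.array([np.cos(a),np.sin(a)]); ey=np.array([-ex[1],ex[0]]); o=np.array([512.6,-46.0])
q=win(c,400,640,-180,60,20,165); b=np.c_[(q[:,:2]-o)@ex,(q[:,:2]-o)@ey,q[:,2]]
def st(n,m): print(n,m.sum(),np.round(np.percentile(b[m],[1,5,50,95,99],axis=0),1).tolist() if m.sum() else '')
st('rim+y',(abs(b[:,2]-80)<4)&(b[:,1]>48)); st('stop',(abs(b[:,0])<28)&(b[:,2]>48)&(b[:,2]<60)&(b[:,1]<45)); st('blocktop',(abs(b[:,0])<20)&(abs(b[:,1])<40)&(b[:,2]>121)&(b[:,2]<133))
```

```text
[514.00915683 -46.95113583 110.8355593 ] [ 1.79828536e+02 -3.50966336e-02  7.52629662e+01] [ 0.38576409  0.03917468 -1.88146341]
[-0.0034 -0.006   0.2044]
rim+y 4986 [[-64.0, 48.3, 76.2], [-61.2, 49.4, 77.0], [0.1, 60.6, 80.2], [61.8, 64.5, 81.4], [64.6, 64.9, 81.8]]
stop 904 [[-24.7, 19.9, 48.2], [-23.6, 21.4, 49.2], [0.6, 29.4, 52.2], [23.8, 31.8, 53.3], [24.9, 32.0, 53.7]]
blocktop 7836 [[-17.8, -23.0, 121.8], [-15.4, -19.0, 125.2], [1.0, 10.0, 130.5], [17.8, 25.8, 132.3], [18.8, 26.1, 132.9]]
```

Emit:
{"name": "jog_arm", "arguments": {
  "plan": [
    {"tx":-0.0035,"ty":-0.003,"tz":0.07,"wx":0,"wy":0,"wz":0,"claw":1},
    {"tx":-0.0035,"ty":-0.003,"tz":0.13,"wx":0,"wy":0,"wz":0,"claw":1},
    {"tx":-0.0035,"ty":-0.003,"tz":0.17,"wx":0,"wy":0,"wz":0,"claw":1},
    {"tx":-0.0035,"ty":-0.003,"tz":0.19,"wx":0,"wy":0,"wz":0,"claw":1},
    {"tx":-0.0035,"ty":-0.003,"tz":0.2,"wx":0,"wy":0,"wz":0,"claw":1},
    {"tx":-0.0035,"ty":-0.003,"tz":0.2,"wx":0,"wy":0,"wz":0,"claw":1}
  ]
}}

```text
clock: 6.1
eef_pos: [511.7, -48.1, 49.5]
tool_rot: [3.141, -0.0, 1.312]
force: [-0.2, -0.6, -1.6]
width: 34.9
gripper_force: 60.8
```

Emit:
{"name": "jog_arm", "arguments": {
  "plan": [
    {"tx":0.002,"ty":0.001,"tz":0.003,"wx":0,"wy":0,"wz":0,"claw":1},
    {"tx":0.002,"ty":0.001,"tz":0.003,"wx":0,"wy":0,"wz":0,"claw":1}
  ]
}}

```text
clock: 6.3
eef_pos: [512.3, -47.5, 48.7]
tool_rot: [3.141, -0.0, 1.313]
force: [1.2, -0.4, -0.5]
width: 34.9
gripper_force: 60.8
```

Run:
```python
from h import *
p,c=shot('wrist'); save(p,'g.png'); print(tool()[0],ctrl.read_state()['force'])
a=np.radians(-15); ex=np.array([np.cos(a),np.sin(a)]); ey=np.array([-ex[1],ex[0]]); o=np.array([512.6,-46.0])
q=win(c,400,640,-180,60,20,165); b=np.c_[(q[:,:2]-o)@ex,(q[:,:2]-o)@ey,q[:,2]]
def st(n,m): print(n,m.sum(),np.round(np.percentile(b[m],[1,5,50,95,99],axis=0),1).tolist() if m.sum() else '')
st('rim+y',(abs(b[:,2]-80)<4)&(b[:,1]>48)); st('blocktop',(abs(b[:,0])<22)&(abs(b[:,1])<28)&(b[:,2]>60)&(b[:,2]<72)); st('stud',(abs(b[:,0])<22)&(abs(b[:,1])<28)&(b[:,2]>72)&(b[:,2]<82))
```

```text
[512.22602088 -47.51202991  48.67900767] [-0.82585297  0.38817491 -1.09173012]
rim+y 11876 [[-63.9, 48.3, 76.2], [-61.1, 49.4, 76.9], [-0.1, 60.6, 80.2], [61.6, 64.5, 81.3], [64.6, 64.9, 81.7]]
blocktop 8662 [[-19.8, -23.9, 60.8], [-16.9, -19.1, 64.0], [-0.2, 6.7, 68.5], [16.7, 24.8, 71.5], [19.6, 25.1, 71.9]]
stud 2592 [[-21.3, -18.9, 72.0], [-18.6, -17.9, 72.1], [-0.3, 5.4, 74.4], [18.7, 16.5, 80.4], [21.4, 17.8, 81.7]]
```

View pics/g.png

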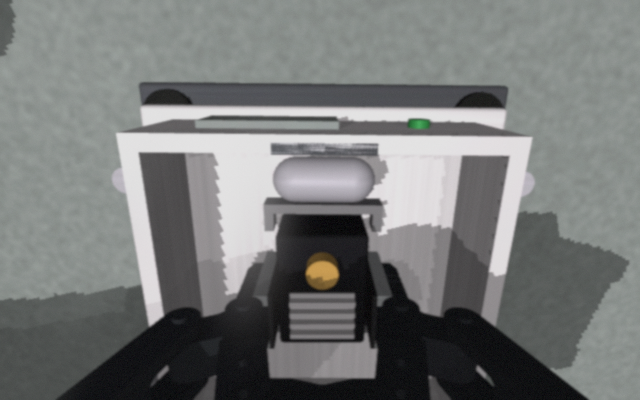

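The block sits behind the stop at (322,205) and is centred. Release.

Emit:
{"name": "jog_arm", "arguments": {
  "plan": [
    {"tx":0,"ty":0,"tz":0.002,"wx":0,"wy":0,"wz":0,"claw":0.35},
    {"tx":0,"ty":0,"tz":0.002,"wx":0,"wy":0,"wz":0,"claw":0.35},
    {"tx":0,"ty":0,"tz":0.002,"wx":0,"wy":0,"wz":0,"claw":0.35},
    {"tx":0,"ty":0,"tz":0.002,"wx":0,"wy":0,"wz":0,"claw":0.35},
    {"tx":0,"ty":0,"tz":-0.05,"wx":0,"wy":0,"wz":0,"claw":0.35},
    {"tx":0,"ty":0,"tz":-0.15,"wx":0,"wy":0,"wz":0,"claw":0.35},
    {"tx":0,"ty":0,"tz":-0.3,"wx":0,"wy":0,"wz":0,"claw":0.35},
    {"tx":0.1,"ty":0,"tz":-0.45,"wx":0,"wy":0,"wz":0,"claw":0.35},
    {"tx":0.2,"ty":0,"tz":-0.6,"wx":0,"wy":0,"wz":0,"claw":0.35},
    {"tx":0.3,"ty":0,"tz":-0.7,"wx":0,"wy":0,"wz":0,"claw":0.35},
    {"tx":0.3,"ty":0,"tz":-0.7,"wx":0,"wy":0,"wz":0,"claw":0.35},
    {"tx":0.3,"ty":0,"tz":-0.7,"wx":0,"wy":0,"wz":0,"claw":0.35}
  ]
}}

```text
clock: 7.55
eef_pos: [535.0, 40.4, 258.8]
tool_rot: [3.14, -0.001, 1.315]
force: [-0.3, -0.3, 0.3]
width: 55.3
gripper_force: 0.0
```

Run:
```python
from h import *
print(tool()[0]); p,c=shot('wrist'); save(p,'i.png')
a=np.radians(-15); ex=np.array([np.cos(a),np.sin(a)]); ey=np.array([-ex[1],ex[0]]); o=np.array([512.6,-46.0])
def st(n,m): print(n,m.sum(),np.round(np.percentile(b[m],[1,5,50,95,99],axis=0),1).tolist() if m.sum() else '')
q=win(c,400,640,-200,60,20,260); b=np.c_[(q[:,:2]-o)@ex,(q[:,:2]-o)@ey,q[:,2]]
st('rim+y',(abs(b[:,2]-80)<4)&(b[:,1]>48)); st('blocktop',(abs(b[:,0])<20)&(abs(b[:,1])<28)&(b[:,2]>64)&(b[:,2]<72)); st('stud',(abs(b[:,0])<22)&(abs(b[:,1])<28)&(b[:,2]>72)&(b[:,2]<82))
p2,c2=shot('side'); 
for c in (c,c2):
  q=win(c,400,640,-200,60,20,260); b=np.c_[(q[:,:2]-o)@ex,(q[:,:2]-o)@ey,q[:,2]]
  l=b[(b[:,1]<-70)&(b[:,2]>100)&(abs(b[:,0])<66)]
  if len(l)>50:
    st('lid',(b[:,1]<-70)&(b[:,2]>100)&(abs(b[:,0])<66)); print(np.polyfit(l[:,2]-80.3,l[:,1],1))
    t=l[l[:,2]>l[:,2].max()-6]; print('top edge',np.median(t,0),l[:,2].max())
save(p2,'j.png')
```

```text
[534.99375958  40.43724721 258.82883884]
rim+y 1312 [[-64.2, 48.4, 76.2], [-61.2, 49.6, 76.6], [-0.2, 61.2, 79.9], [61.4, 65.0, 81.2], [64.4, 65.3, 81.8]]
blocktop 1275 [[-17.7, -23.9, 65.0], [-16.5, -22.1, 66.6], [0.1, 1.7, 68.3], [16.0, 24.4, 71.5], [17.2, 25.2, 71.9]]
stud 219 [[-13.3, -18.8, 72.0], [-11.2, -18.2, 72.1], [-0.8, 7.0, 73.4], [9.9, 17.2, 76.0], [11.9, 18.1, 76.3]]
lid 5935 [[-63.7, -82.6, 100.7], [-59.0, -81.5, 103.1], [-1.2, -78.6, 130.2], [57.9, -76.6, 152.0], [62.5, -76.0, 156.5]]
[-6.44056503e-02 -7.55985036e+01]
top edge [ -2.94034364 -81.69684753 157.07202592] 161.66968360439392
lid 2751 [[-64.4, -92.8, 101.4], [-60.7, -90.6, 106.5], [-13.5, -83.1, 161.8], [58.7, -78.1, 223.3], [63.5, -76.7, 229.6]]
[ -0.09776591 -75.69220432]
top edge [-32.42132992 -90.78000326 228.7246287 ] 231.70899175274138
```

View pics/i.png

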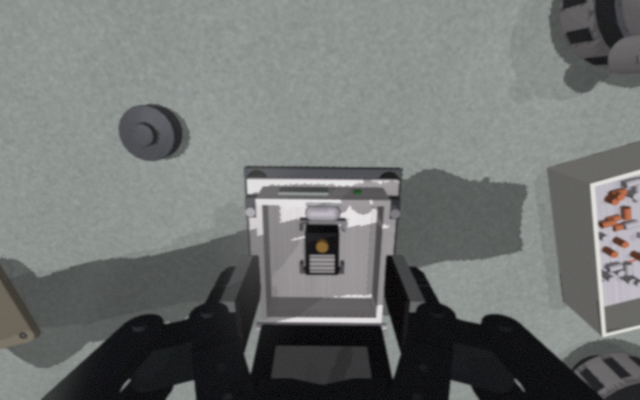

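The block is seated at (322,245), with its top 26 mm above the pocket floor. The lid is at about 1.67 rad. Next I compute the arc.

```bash
cat >> h.py <<'E'
A=np.radians(-15); EY=np.array([-np.sin(A),np.cos(A),0]); H=np.array([493.2,-118.4,80.3])
def P(y,z): return H+y*EY+np.array([0,0,z])
def arc(th,r=138,dz=0): 
    return r*np.cos(th)-8*np.sin(th)-11, r*np.sin(th)+8*np.cos(th)+dz
def hyz(): 
    p=tool()[0]-H; return p@EY,p[2],p@np.array([np.cos(A),np.sin(A),0])
E
python3 - <<'E'
from h import *
print(rel(P(-46,190)),rel(P(-46,132)))
p0=P(-46,132); M=tool()[1]
for th in np.arange(1.7,0.1,-0.1):
    r=132+6*min(1,(1.7-th)/.7); print(round(th,2),np.round(arc(th,r),1),np.round(M.T@(P(*arc(th,r))-p0)/300,4))
E
```

```text
[-0.6933  0.0033 -0.0423] [-0.6931  0.0037  0.151 ]
1.7 [-35.9 129.9] [0.0335 0.0001 0.0071]
1.6 [-22.9 132.6] [ 0.0771  0.0002 -0.002 ]
1.5 [ -9.5 133.9] [ 0.1216  0.0003 -0.0066]
1.4 [  4. 134.] [ 0.1666  0.0004 -0.0068]
1.3 [ 17.5 132.6] [ 0.2117  0.0005 -0.0024]
1.2 [ 30.9 129.9] [0.2564 0.0006 0.0066]
1.1 [ 44.1 125.9] [0.3003 0.0007 0.0201]
1.0 [ 56.8 120.4] [0.3428 0.0009 0.0381]
0.9 [ 68.5 113.1] [0.3818 0.001  0.0626]
0.8 [ 79.4 104.6] [0.4181 0.0011 0.0909]
0.7 [89.4 95. ] [0.4515 0.0013 0.1227]
0.6 [98.4 84.5] [0.4815 0.0014 0.1576]
0.5 [106.3  73.2] [0.5078 0.0016 0.1954]
0.4 [113.   61.1] [0.5303 0.0017 0.2356]
0.3 [118.5  48.4] [0.5486 0.0018 0.2779]
0.2 [122.7  35.3] [0.5626 0.0019 0.3217]
```

Emit:
{"name": "jog_arm", "arguments": {
  "plan": [
    {"tx":-0.1,"ty":0.003,"tz":-0.045,"wx":0,"wy":0,"wz":0,"claw":1},
    {"tx":-0.25,"ty":0.003,"tz":-0.045,"wx":0,"wy":0,"wz":0,"claw":1},
    {"tx":-0.4,"ty":0.003,"tz":-0.045,"wx":0,"wy":0,"wz":0,"claw":1},
    {"tx":-0.55,"ty":0.003,"tz":-0.045,"wx":0,"wy":0,"wz":0,"claw":1},
    {"tx":-0.695,"ty":0.003,"tz":-0.045,"wx":0,"wy":0,"wz":0,"claw":1},
    {"tx":-0.695,"ty":0.003,"tz":-0.045,"wx":0,"wy":0,"wz":0,"claw":1},
    {"tx":-0.695,"ty":0.003,"tz":-0.045,"wx":0,"wy":0,"wz":0,"claw":1},
    {"tx":-0.695,"ty":0.003,"tz":0.05,"wx":0,"wy":0,"wz":0,"claw":1},
    {"tx":-0.695,"ty":0.003,"tz":0.14,"wx":0,"wy":0,"wz":0,"claw":1},
    {"tx":-0.695,"ty":0.003,"tz":0.15,"wx":0,"wy":0,"wz":0,"claw":1},
    {"tx":-0.695,"ty":0.003,"tz":0.15,"wx":0,"wy":0,"wz":0,"claw":1}
  ]
}}

```text
clock: 8.75
eef_pos: [482.0, -161.5, 212.6]
tool_rot: [-3.139, -0.0, 1.313]
force: [-0.7, -0.4, -0.5]
width: -0.0
gripper_force: 0.0
```

Run:
```python
from h import *
print(hyz(),ctrl.read_state()['force'],ctrl.read_state()['width'])
p,c=shot('side'); save(p,'k.png')
```

```text
(np.float64(-44.552484669174774), np.float64(132.26972775630884), np.float64(0.325068895291599)) [-0.71972815 -0.35694034 -0.48674996] -0.005718356429757217
```

View pics/k.png

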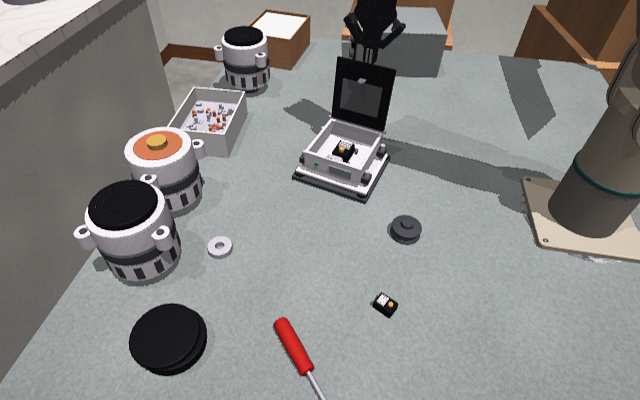

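The closed fingers are behind the lid's top edge at (368,58). Now I push it over.

Emit:
{"name": "jog_arm", "arguments": {
  "plan": [
    {"tx":0.015,"ty":0,"tz":0,"wx":0,"wy":0,"wz":0,"claw":1},
    {"tx":0.03,"ty":0,"tz":0,"wx":0,"wy":0,"wz":0,"claw":1},
    {"tx":0.05,"ty":0,"tz":0,"wx":0,"wy":0,"wz":0,"claw":1},
    {"tx":0.077,"ty":0,"tz":-0.002,"wx":0,"wy":0,"wz":0,"claw":1},
    {"tx":0.1,"ty":0,"tz":-0.005,"wx":0,"wy":0,"wz":0,"claw":1},
    {"tx":0.122,"ty":0,"tz":-0.007,"wx":0,"wy":0,"wz":0,"claw":1},
    {"tx":0.145,"ty":0,"tz":-0.007,"wx":0,"wy":0,"wz":0,"claw":1},
    {"tx":0.167,"ty":0,"tz":-0.007,"wx":0,"wy":0,"wz":0,"claw":1},
    {"tx":0.19,"ty":0,"tz":-0.005,"wx":0,"wy":0,"wz":0,"claw":1},
    {"tx":0.212,"ty":0,"tz":-0.002,"wx":0,"wy":0,"wz":0,"claw":1},
    {"tx":0.234,"ty":0,"tz":0.002,"wx":0,"wy":0,"wz":0,"claw":1},
    {"tx":0.256,"ty":0,"tz":0.007,"wx":0,"wy":0,"wz":0,"claw":1}
  ]
}}

```text
clock: 10.0
eef_pos: [502.2, -87.6, 211.1]
tool_rot: [-3.142, 0.0, 1.312]
force: [-0.0, 0.4, -1.0]
width: -0.0
gripper_force: 0.3
```

```bash
cat > lid.py <<'E'
from h import *
s=ctrl.read_state(); print(np.round(hyz(),1),np.round(s['force'],2))
p,c=shot('side')
import sys
b=np.stack([(c-H)@np.array([np.cos(A),np.sin(A),0]),(c-H)@EY,c[...,2]-80.3],-1)
m=np.zeros((400,640),bool)
for r in ctrl.trace(p,'lid')[:1]: m=r['pixels']&(p['depth']>0); print(r['score'],r['extent'])
q=b[m]; q=q[(abs(q[:,0])<70)]; print(len(q)); 
if len(q)>30:
    u,S,v=np.linalg.svd(q[:,1:]-np.median(q[:,1:],0),full_matrices=False); d=v[0]*np.sign(v[0,1]); print('theta',np.arctan2(d[1],d[0]),np.median(q,0),q[:,2].max())
    n=np.linalg.norm(q[:,1:],axis=1); print(np.percentile(np.arctan2(q[:,2],q[:,1])[n>60],[5,50,95]) if (n>60).any() else '')
r=b[(abs(b[...,0])<63)&(abs(b[...,1]-137)<3)&(b[...,2]>-45)&(b[...,2]<10)]
print('rim z',np.percentile(r[:,2],[50,90,97]) if len(r) else '')
if len(sys.argv)>1: save(p,sys.argv[1])
E
python3 lid.py
python3 - <<'E'
from h import *
M=tool()[1]
for th in np.arange(1.1,0.15,-0.1): print(round(th,2),np.round(rel(P(*arc(th))),4))
E
```

```text
[ 32.  130.8   0.7] [-0.    0.35 -0.95]
0.66 [355.6, 103.8, 57.4, 61.9]
2514
theta 1.1896135880486152 [-4.3975401  32.63042342 85.88568018] 143.47086262344328
[1.18800199 1.21259102 1.24061336]
rim z [-13.75035468   1.46152685   3.07527147]
1.1 [ 0.0384 -0.0018  0.0132]
1.0 [ 0.0796 -0.0016  0.0338]
0.9 [ 0.1186 -0.0014  0.0584]
0.8 [ 0.1548 -0.0012  0.0867]
0.7 [ 0.1881 -0.001   0.1186]
0.6 [ 0.218  -0.0008  0.1536]
0.5 [ 0.2443 -0.0006  0.1914]
0.4 [ 0.2667 -0.0005  0.2317]
0.3 [ 0.2849 -0.0004  0.274 ]
0.2 [ 2.989e-01 -3.000e-04  3.179e-01]
```

The lid follows at θ≈1.2, as planned. I continue to about 0.3.

Emit:
{"name": "jog_arm", "arguments": {
  "plan": [
    {"tx":0.038,"ty":0,"tz":0.013,"wx":0,"wy":0,"wz":0,"claw":1},
    {"tx":0.08,"ty":0,"tz":0.034,"wx":0,"wy":0,"wz":0,"claw":1},
    {"tx":0.118,"ty":0,"tz":0.058,"wx":0,"wy":0,"wz":0,"claw":1},
    {"tx":0.155,"ty":0,"tz":0.087,"wx":0,"wy":0,"wz":0,"claw":1},
    {"tx":0.188,"ty":0,"tz":0.119,"wx":0,"wy":0,"wz":0,"claw":1},
    {"tx":0.218,"ty":0,"tz":0.154,"wx":0,"wy":0,"wz":0,"claw":1},
    {"tx":0.244,"ty":0,"tz":0.191,"wx":0,"wy":0,"wz":0,"claw":1},
    {"tx":0.267,"ty":0,"tz":0.232,"wx":0,"wy":0,"wz":0,"claw":1},
    {"tx":0.276,"ty":0,"tz":0.253,"wx":0,"wy":0,"wz":0,"claw":1},
    {"tx":0.285,"ty":0,"tz":0.265,"wx":0,"wy":0,"wz":0,"claw":1}
  ]
}}

```text
clock: 11.1
eef_pos: [523.3, -5.6, 130.7]
tool_rot: [-3.14, 0.001, 1.312]
force: [-1.2, -0.1, 0.4]
width: -0.1
gripper_force: 0.5
```

```bash
python3 lid.py
python3 - <<'E'
from h import *
for th in (.3,.2,.16,.14,0.07,0): print(th,np.round(rel(P(*arc(th))),4))
E
```

```text
[ 1.168e+02  5.040e+01 -1.000e-01] [-1.19 -0.07  0.38]
0.96 [345.6, 135.1, 74.1, 31.5]
1160
theta 0.30491506691836673 [-17.22329937  93.80549284  42.28123276] 64.15530375853162
[0.35688657 0.4080509  0.48727434]
rim z [-13.97859782   1.43984804   2.91186914]
0.3 [0.0056 0.0005 0.0078]
0.2 [0.0195 0.0006 0.0517]
0.16 [0.0239 0.0006 0.0696]
0.14 [0.0258 0.0006 0.0786]
0.07 [0.0311 0.0007 0.1104]
0 [0.0341 0.0008 0.1425]
```

Now down to about 0.16 at 3 mm per row.

Emit:
{"name": "jog_arm", "arguments": {
  "plan": [
    {"tx":0.007,"ty":0,"tz":0.01,"wx":0,"wy":0,"wz":0,"claw":1},
    {"tx":0.011,"ty":0,"tz":0.023,"wx":0,"wy":0,"wz":0,"claw":1},
    {"tx":0.015,"ty":0,"tz":0.036,"wx":0,"wy":0,"wz":0,"claw":1},
    {"tx":0.018,"ty":0,"tz":0.047,"wx":0,"wy":0,"wz":0,"claw":1},
    {"tx":0.021,"ty":0,"tz":0.057,"wx":0,"wy":0,"wz":0,"claw":1},
    {"tx":0.023,"ty":0,"tz":0.065,"wx":0,"wy":0,"wz":0,"claw":1},
    {"tx":0.023,"ty":0,"tz":0.068,"wx":0,"wy":0,"wz":0,"claw":1},
    {"tx":0.023,"ty":0,"tz":0.068,"wx":0,"wy":0,"wz":0,"claw":1}
  ]
}}

```text
clock: 12.0
eef_pos: [525.8, 1.4, 111.2]
tool_rot: [-3.142, -0.0, 1.313]
force: [0.3, -0.7, 1.2]
width: -0.2
gripper_force: 0.2
```

Emit:
{"name": "jog_arm", "arguments": {
  "plan": [
    {"tx":0.001,"ty":0,"tz":0.004,"wx":0,"wy":0,"wz":0,"claw":1},
    {"tx":0.002,"ty":0,"tz":0.008,"wx":0,"wy":0,"wz":0,"claw":1},
    {"tx":0.002,"ty":0,"tz":0.012,"wx":0,"wy":0,"wz":0,"claw":1},
    {"tx":0.002,"ty":0,"tz":0.012,"wx":0,"wy":0,"wz":0,"claw":1}
  ]
}}

```text
clock: 12.4
eef_pos: [526.0, 2.1, 107.7]
tool_rot: [3.142, -0.0, 1.313]
force: [0.3, 0.7, 1.0]
width: -0.1
gripper_force: 0.8
```

Emit:
{"name": "jog_arm", "arguments": {
  "plan": [
    {"tx":0.001,"ty":0,"tz":0.004,"wx":0,"wy":0,"wz":0,"claw":1},
    {"tx":0.001,"ty":0,"tz":0.007,"wx":0,"wy":0,"wz":0,"claw":1},
    {"tx":0.001,"ty":0,"tz":0.01,"wx":0,"wy":0,"wz":0,"claw":1},
    {"tx":0.001,"ty":0,"tz":0.01,"wx":0,"wy":0,"wz":0,"claw":1}
  ]
}}

```text
clock: 12.8
eef_pos: [526.0, 2.1, 104.6]
tool_rot: [3.142, -0.0, 1.313]
force: [0.4, -0.3, 2.2]
width: -0.1
gripper_force: 1.3
```

Emit:
{"name": "jog_arm", "arguments": {
  "plan": [
    {"tx":0,"ty":0,"tz":0.004,"wx":0,"wy":0,"wz":0,"claw":1},
    {"tx":0,"ty":0,"tz":0.007,"wx":0,"wy":0,"wz":0,"claw":1},
    {"tx":0,"ty":0,"tz":0.01,"wx":0,"wy":0,"wz":0,"claw":1},
    {"tx":0,"ty":0,"tz":0.01,"wx":0,"wy":0,"wz":0,"claw":1}
  ]
}}

```text
clock: 13.2
eef_pos: [525.9, 2.1, 101.6]
tool_rot: [-3.142, -0.0, 1.312]
force: [0.2, 0.7, 3.0]
width: -0.0
gripper_force: 1.3
```

Emit:
{"name": "jog_arm", "arguments": {
  "plan": [
    {"tx":0,"ty":0,"tz":0.004,"wx":0,"wy":0,"wz":0,"claw":1},
    {"tx":0,"ty":0,"tz":0.007,"wx":0,"wy":0,"wz":0,"claw":1},
    {"tx":0,"ty":0,"tz":0.01,"wx":0,"wy":0,"wz":0,"claw":1},
    {"tx":0,"ty":0,"tz":0.01,"wx":0,"wy":0,"wz":0,"claw":1}
  ]
}}

```text
clock: 13.6
eef_pos: [526.0, 2.1, 98.6]
tool_rot: [3.142, -0.0, 1.313]
force: [1.2, 1.4, 3.9]
width: -0.1
gripper_force: 1.3
```

Emit:
{"name": "jog_arm", "arguments": {
  "plan": [
    {"tx":0,"ty":0,"tz":0.004,"wx":0,"wy":0,"wz":0,"claw":1},
    {"tx":0,"ty":0,"tz":0.007,"wx":0,"wy":0,"wz":0,"claw":1},
    {"tx":0,"ty":0,"tz":0.01,"wx":0,"wy":0,"wz":0,"claw":1},
    {"tx":0,"ty":0,"tz":0.01,"wx":0,"wy":0,"wz":0,"claw":1}
  ]
}}

```text
clock: 14.0
eef_pos: [526.0, 2.1, 95.7]
tool_rot: [3.142, -0.0, 1.313]
force: [0.8, 0.7, 4.6]
width: -0.2
gripper_force: 1.8
```

```bash
python3 lid.py
```

```text
[124.9  15.4   0.5] [0.76 0.73 4.59]
0.93 [345.1, 144.9, 75.3, 44.6]
1473
theta 0.13630022108286297 [-22.82070567 101.41117443  12.95780376] 94.69230464748775
[0.09721058 0.12977844 0.14396766]
rim z [-21.53312805  -9.56974534  -8.47673625]
```

The box has sunk about 11 mm and the lid is still on the catch. I continue.

Emit:
{"name": "jog_arm", "arguments": {
  "plan": [
    {"tx":0,"ty":0,"tz":0.004,"wx":0,"wy":0,"wz":0,"claw":1},
    {"tx":0,"ty":0,"tz":0.007,"wx":0,"wy":0,"wz":0,"claw":1},
    {"tx":0,"ty":0,"tz":0.01,"wx":0,"wy":0,"wz":0,"claw":1},
    {"tx":0,"ty":0,"tz":0.01,"wx":0,"wy":0,"wz":0,"claw":1}
  ]
}}

```text
clock: 14.5
eef_pos: [526.1, 2.4, 93.4]
tool_rot: [3.141, -0.001, 1.313]
force: [-0.9, 1.6, 8.0]
width: -0.6
gripper_force: 4.5
```

Emit:
{"name": "jog_arm", "arguments": {
  "plan": [
    {"tx":0,"ty":0,"tz":0.002,"wx":0,"wy":0,"wz":0,"claw":1},
    {"tx":0,"ty":0,"tz":0.004,"wx":0,"wy":0,"wz":0,"claw":1},
    {"tx":0,"ty":0,"tz":0.004,"wx":0,"wy":0,"wz":0,"claw":1}
  ]
}}

```text
clock: 14.8
eef_pos: [526.2, 2.6, 92.1]
tool_rot: [3.141, -0.001, 1.313]
force: [-0.5, 2.5, 9.6]
width: 0.2
gripper_force: 4.6
```

Emit:
{"name": "jog_arm", "arguments": {
  "plan": [
    {"tx":0,"ty":0,"tz":0.002,"wx":0,"wy":0,"wz":0,"claw":1},
    {"tx":0,"ty":0,"tz":0.004,"wx":0,"wy":0,"wz":0,"claw":1},
    {"tx":0,"ty":0,"tz":0.004,"wx":0,"wy":0,"wz":0,"claw":1}
  ]
}}

```text
clock: 15.1
eef_pos: [526.2, 2.8, 90.8]
tool_rot: [3.141, -0.001, 1.313]
force: [0.3, 2.2, 7.7]
width: -0.0
gripper_force: 3.6
```

Emit:
{"name": "jog_arm", "arguments": {
  "plan": [
    {"tx":0,"ty":0,"tz":0.002,"wx":0,"wy":0,"wz":0,"claw":1},
    {"tx":0,"ty":0,"tz":0.004,"wx":0,"wy":0,"wz":0,"claw":1},
    {"tx":0,"ty":0,"tz":0.004,"wx":0,"wy":0,"wz":0,"claw":1}
  ]
}}

```text
clock: 15.4
eef_pos: [526.3, 3.0, 89.4]
tool_rot: [3.141, -0.001, 1.313]
force: [0.4, 1.8, 6.1]
width: -0.3
gripper_force: 3.0
```

Emit:
{"name": "jog_arm", "arguments": {
  "plan": [
    {"tx":0,"ty":0,"tz":0.003,"wx":0,"wy":0,"wz":0,"claw":1},
    {"tx":0,"ty":0,"tz":0.006,"wx":0,"wy":0,"wz":0,"claw":1},
    {"tx":0,"ty":0,"tz":0.006,"wx":0,"wy":0,"wz":0,"claw":1}
  ]
}}

```text
clock: 15.7
eef_pos: [526.3, 3.2, 87.4]
tool_rot: [3.141, -0.001, 1.313]
force: [0.6, 2.4, 3.2]
width: -0.2
gripper_force: 1.7
```

```bash
python3 lid.py
```

```text
[126.1   7.1   0.5] [0.59 2.38 3.21]
0.72 [344.7, 149.1, 80.6, 46.4]
1580
theta 0.07765141181056419 [-24.35026892 104.2680845    6.49212195] 95.07251847360244
[0.03479398 0.06630892 0.08460006]
rim z [-20.56768446  -7.50557185   9.46773439]
```

Emit:
{"name": "jog_arm", "arguments": {
  "plan": [
    {"tx":0,"ty":0,"tz":0.003,"wx":0,"wy":0,"wz":0,"claw":1},
    {"tx":0,"ty":0,"tz":0.007,"wx":0,"wy":0,"wz":0,"claw":1},
    {"tx":0,"ty":0,"tz":0.01,"wx":0,"wy":0,"wz":0,"claw":1},
    {"tx":0,"ty":0,"tz":0.01,"wx":0,"wy":0,"wz":0,"claw":1}
  ]
}}

```text
clock: 16.2
eef_pos: [525.3, 1.6, 83.9]
tool_rot: [-3.141, 0.001, 1.312]
force: [0.2, 0.0, -0.1]
width: -0.0
gripper_force: 0.3
```

The force dropped to zero, so the lid has snapped under. I back off and check.

Emit:
{"name": "jog_arm", "arguments": {
  "plan": [
    {"tx":0,"ty":0,"tz":-0.1,"wx":0,"wy":0,"wz":0,"claw":1},
    {"tx":0,"ty":0,"tz":-0.25,"wx":0,"wy":0,"wz":0,"claw":1},
    {"tx":0.15,"ty":0,"tz":-0.4,"wx":0,"wy":0,"wz":0,"claw":1},
    {"tx":0.3,"ty":0,"tz":-0.5,"wx":0,"wy":0,"wz":0,"claw":1},
    {"tx":0.3,"ty":0,"tz":-0.5,"wx":0,"wy":0,"wz":0,"claw":1},
    {"tx":0.3,"ty":0,"tz":-0.5,"wx":0,"wy":0,"wz":0,"claw":1}
  ]
}}

```text
clock: 16.8
eef_pos: [549.6, 91.4, 235.1]
tool_rot: [3.14, -0.001, 1.317]
force: [0.3, -0.5, -1.0]
width: 0.1
gripper_force: 0.0
```

```bash
python3 lid.py
python3 - <<'E'
from h import *
p,c=shot('wrist'); save(p,'m.png'); b=np.stack([(c-H)@np.array([np.cos(A),np.sin(A),0]),(c-H)@EY,c[...,2]-80.3],-1)
q=b[(abs(b[...,0])<58)&(b[...,1]>15)&(b[...,1]<140)&(b[...,2]>-20)&(b[...,2]<60)]
print(len(q),np.percentile(q,[1,50,99],axis=0).round(1).tolist(),np.polyfit(q[:,1],q[:,2],1))
E
```

```text
[2.172e+02 1.548e+02 2.000e-01] [ 0.27 -0.48 -1.05]
0.8 [342.5, 147.0, 75.4, 54.8]
2480
theta 0.03626157696708956 [-2.48349487 83.72913908  3.12699478] 8.619662440133041
[0.00577742 0.04025471 0.05764895]
rim z [-19.84041226   5.59422916   6.65269465]
2900 [[-57.4, 18.4, -19.1], [3.0, 116.3, 2.1], [57.4, 139.9, 4.5]] [ 0.02706904 -1.56379267]
```

View pics/m.png

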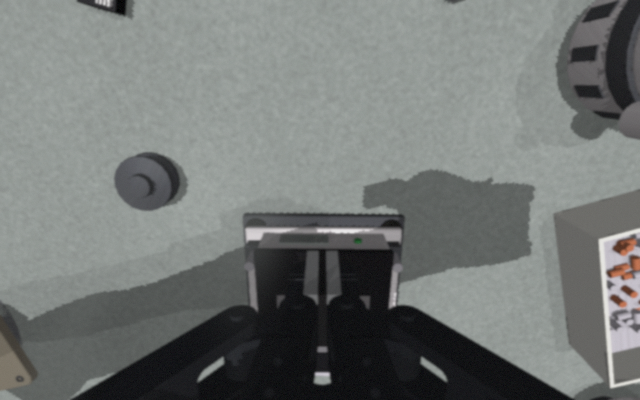

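The lid looks flat at (322,285). The slope reads about 0.03, so I check it robustly against the bench plane.

Run:
```python
from h import *
for n in ('side','scene','wrist'):
    p,c=shot(n); b=np.stack([(c-H)@np.array([np.cos(A),np.sin(A),0]),(c-H)@EY,c[...,2]-80.3],-1)
    q=b[(abs(b[...,0])<60)&(b[...,1]>5)&(b[...,1]<143)&(b[...,2]>-12)&(b[...,2]<25)]
    if len(q)<50: continue
    f=np.polyfit(q[:,1],q[:,2],1)
    for _ in range(8):
        r=q[:,2]-np.polyval(f,q[:,1]); k=abs(r)<2; f=np.polyfit(q[k,1],q[k,2],1)
    t=b[(abs(b[...,0])<300)&(b[...,1]>-100)&(b[...,1]<400)&(abs(b[...,2]+80.3)<6)]
    g=np.linalg.lstsq(np.c_[t,np.ones(len(t))][:,[0,1,3]],t[:,2],rcond=None)[0]
    print(n,len(q),k.sum(),f.round(4),'bench',g.round(4), 'edge z',np.polyval(f,[0,148]).round(1))
```

```text
side 2072 1918 [ 0.0474 -0.4925] bench [-7.00000e-04 -9.00000e-04 -7.80064e+01] edge z [-0.5  6.5]
scene 2698 2611 [ 0.0495 -2.5643] bench [ 1.00000e-04  2.00000e-04 -7.99234e+01] edge z [-2.6  4.8]
wrist 3468 3465 [ 0.0507 -3.6191] bench [ 6.00000e-04  9.00000e-04 -8.07769e+01] edge z [-3.6  3.9]
```

The lid rests at about 0.05 rad, so it is not fully shut. I go back and press further.

Run:
```python
from h import *
print(rel(P(127,60)),rel(P(127,10)))
```

```text
[-0.2853  0.0013  0.3105] [-0.285   0.0016  0.4772]
```

Emit:
{"name": "jog_arm", "arguments": {
  "plan": [
    {"tx":-0.1,"ty":0.001,"tz":0.05,"wx":0,"wy":0,"wz":0,"claw":1},
    {"tx":-0.2,"ty":0.001,"tz":0.15,"wx":0,"wy":0,"wz":0,"claw":1},
    {"tx":-0.285,"ty":0.001,"tz":0.25,"wx":0,"wy":0,"wz":0,"claw":1},
    {"tx":-0.285,"ty":0.001,"tz":0.33,"wx":0,"wy":0,"wz":0,"claw":1},
    {"tx":-0.285,"ty":0.001,"tz":0.4,"wx":0,"wy":0,"wz":0,"claw":1},
    {"tx":-0.285,"ty":0.001,"tz":0.45,"wx":0,"wy":0,"wz":0,"claw":1},
    {"tx":-0.285,"ty":0.001,"tz":0.47,"wx":0,"wy":0,"wz":0,"claw":1},
    {"tx":-0.285,"ty":0.001,"tz":0.475,"wx":0,"wy":0,"wz":0,"claw":1},
    {"tx":-0.285,"ty":0.001,"tz":0.475,"wx":0,"wy":0,"wz":0,"claw":1}
  ]
}}

```text
clock: 18.0
eef_pos: [527.5, 5.9, 92.0]
tool_rot: [3.141, 0.0, 1.312]
force: [0.3, 0.5, 0.4]
width: -0.1
gripper_force: 0.0
```

Emit:
{"name": "jog_arm", "arguments": {
  "plan": [
    {"tx":-0.003,"ty":0,"tz":0.008,"wx":0,"wy":0,"wz":0,"claw":1},
    {"tx":-0.003,"ty":0,"tz":0.015,"wx":0,"wy":0,"wz":0,"claw":1},
    {"tx":-0.003,"ty":0,"tz":0.021,"wx":0,"wy":0,"wz":0,"claw":1},
    {"tx":-0.003,"ty":0,"tz":0.027,"wx":0,"wy":0,"wz":0,"claw":1},
    {"tx":-0.003,"ty":0,"tz":0.03,"wx":0,"wy":0,"wz":0,"claw":1},
    {"tx":-0.003,"ty":0,"tz":0.03,"wx":0,"wy":0,"wz":0,"claw":1}
  ]
}}

```text
clock: 18.6
eef_pos: [527.2, 5.7, 82.8]
tool_rot: [3.141, -0.0, 1.313]
force: [-0.7, -0.1, 1.3]
width: -0.4
gripper_force: 0.4
```

Emit:
{"name": "jog_arm", "arguments": {
  "plan": [
    {"tx":0,"ty":0,"tz":0.003,"wx":0,"wy":0,"wz":0,"claw":1},
    {"tx":0,"ty":0,"tz":0.006,"wx":0,"wy":0,"wz":0,"claw":1},
    {"tx":0,"ty":0,"tz":0.006,"wx":0,"wy":0,"wz":0,"claw":1}
  ]
}}

```text
clock: 18.9
eef_pos: [527.0, 5.5, 80.8]
tool_rot: [-3.141, 0.0, 1.313]
force: [-0.6, 0.5, -0.3]
width: -0.2
gripper_force: 0.0
```

Emit:
{"name": "jog_arm", "arguments": {
  "plan": [
    {"tx":0,"ty":0,"tz":0.003,"wx":0,"wy":0,"wz":0,"claw":1},
    {"tx":0,"ty":0,"tz":0.006,"wx":0,"wy":0,"wz":0,"claw":1},
    {"tx":0,"ty":0,"tz":0.006,"wx":0,"wy":0,"wz":0,"claw":1}
  ]
}}

```text
clock: 19.2
eef_pos: [527.0, 5.5, 79.1]
tool_rot: [-3.141, 0.0, 1.312]
force: [-0.4, 0.5, 0.2]
width: -0.0
gripper_force: 0.3
```

```bash
cat > fit.py <<'E'
from h import *
print(np.round(hyz(),1),ctrl.read_state()['force'].round(2))
for n in ('side','scene'):
    p,c=shot(n); b=np.stack([(c-H)@np.array([np.cos(A),np.sin(A),0]),(c-H)@EY,c[...,2]-80.3],-1)
    q=b[(abs(b[...,0])<60)&(b[...,1]>5)&(b[...,1]<143)&(b[...,2]>-14)&(b[...,2]<15)]
    f=np.polyfit(q[:,1],q[:,2],1)
    for _ in range(10):
        r=q[:,2]-np.polyval(f,q[:,1]); k=abs(r)<2; f=np.polyfit(q[k,1],q[k,2],1)
    print(n,len(q),k.sum(),f.round(4),'edge z',np.polyval(f,[0,148]).round(1))
E
python3 fit.py
```

```text
[128.4  -1.2   0.6] [-0.44  0.46  0.17]
side 1254 1153 [ 0.0115 -0.7384] edge z [-0.7  1. ]
scene 2583 2472 [ 0.0143 -2.6741] edge z [-2.7 -0.6]
```

Emit:
{"name": "jog_arm", "arguments": {
  "plan": [
    {"tx":0,"ty":0,"tz":0.003,"wx":0,"wy":0,"wz":0,"claw":1},
    {"tx":0,"ty":0,"tz":0.007,"wx":0,"wy":0,"wz":0,"claw":1},
    {"tx":0,"ty":0,"tz":0.007,"wx":0,"wy":0,"wz":0,"claw":1}
  ]
}}

```text
clock: 19.6
eef_pos: [527.1, 5.6, 77.0]
tool_rot: [-3.141, -0.0, 1.313]
force: [-0.4, 0.9, 1.5]
width: -0.1
gripper_force: 0.8
```

Emit:
{"name": "jog_arm", "arguments": {
  "plan": [
    {"tx":0,"ty":0,"tz":0.003,"wx":0,"wy":0,"wz":0,"claw":1},
    {"tx":0,"ty":0,"tz":0.006,"wx":0,"wy":0,"wz":0,"claw":1},
    {"tx":0,"ty":0,"tz":0.006,"wx":0,"wy":0,"wz":0,"claw":1}
  ]
}}

```text
clock: 19.9
eef_pos: [527.1, 5.5, 75.9]
tool_rot: [3.142, -0.001, 1.312]
force: [-1.7, 1.0, 9.1]
width: -0.1
gripper_force: 4.7
```

Firm contact on the rim at 9 N, so I back off and check.

Emit:
{"name": "jog_arm", "arguments": {
  "plan": [
    {"tx":0,"ty":0,"tz":-0.02,"wx":0,"wy":0,"wz":0,"claw":1},
    {"tx":0,"ty":0,"tz":-0.1,"wx":0,"wy":0,"wz":0,"claw":1},
    {"tx":0,"ty":0,"tz":-0.25,"wx":0,"wy":0,"wz":0,"claw":1},
    {"tx":0.15,"ty":0,"tz":-0.4,"wx":0,"wy":0,"wz":0,"claw":1},
    {"tx":0.3,"ty":0,"tz":-0.5,"wx":0,"wy":0,"wz":0,"claw":1},
    {"tx":0.3,"ty":0,"tz":-0.5,"wx":0,"wy":0,"wz":0,"claw":1},
    {"tx":0.3,"ty":0,"tz":-0.5,"wx":0,"wy":0,"wz":0,"claw":1}
  ]
}}

```text
clock: 20.6
eef_pos: [551.5, 95.8, 226.8]
tool_rot: [3.138, -0.003, 1.318]
force: [-0.3, 0.2, 0.4]
width: 0.1
gripper_force: 0.0
```

```bash
python3 fit.py
```

```text
[222.  146.5   0.9] [-0.33  0.21  0.44]
side 2086 1987 [ 0.0147 -0.712 ] edge z [-0.7  1.5]
scene 2642 2578 [ 0.0159 -2.6604] edge z [-2.7 -0.3]
```

Emit:
{"name": "jog_arm", "arguments": {
  "plan": [
    {"tx":0,"ty":0,"tz":-0.05,"wx":0,"wy":0,"wz":0,"claw":1},
    {"tx":0,"ty":0,"tz":-0.05,"wx":0,"wy":0,"wz":0,"claw":1},
    {"tx":0,"ty":0,"tz":-0.05,"wx":0,"wy":0,"wz":0,"claw":1},
    {"tx":0,"ty":0,"tz":-0.05,"wx":0,"wy":0,"wz":0,"claw":1},
    {"tx":0,"ty":0,"tz":-0.05,"wx":0,"wy":0,"wz":0,"claw":1},
    {"tx":0,"ty":0,"tz":-0.05,"wx":0,"wy":0,"wz":0,"claw":1},
    {"tx":0,"ty":0,"tz":-0.05,"wx":0,"wy":0,"wz":0,"claw":1},
    {"tx":0,"ty":0,"tz":-0.05,"wx":0,"wy":0,"wz":0,"claw":1}
  ]
}}

```text
clock: 21.5
eef_pos: [550.1, 92.6, 240.2]
tool_rot: [-3.141, 0.0, 1.313]
force: [-0.2, 0.5, 0.4]
width: -0.1
gripper_force: 0.0
```

```bash
python3 fit.py
```

```text
[218.5 159.9   0.3] [-0.17  0.5   0.44]
side 2084 1999 [ 0.0137 -0.6626] edge z [-0.7  1.4]
scene 2652 2590 [ 0.0153 -2.6058] edge z [-2.6 -0.3]
```

The lid angle is steady at about 0.015 rad, so it is latched.

```bash
python3 -c "
from cell import ctrl; print(ctrl.finish_job())"
```

```text
the job is handed in; nothing more can be done
None
```

I've handed the job in: the regulator was seated in the pocket before closing (not visible since), the lid stays shut by itself at about 0.015 rad, and the highest pressing force I read was about 10 N; the judge returned no verdict.

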